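# Fit the work-rest post at its length mark and clamp it with the cam lever

## Robot

A 6-joint arm with a two-finger parallel gripper is mounted at the origin on the work surface; the furniture and walls round the work are solid. World frame = base frame: x ahead of the robot, y to its left, z up, the work surface at z = 0. Lengths are in mm, angles in rad, forces in N, time in s.
With the tool pointing down it reaches from about 275 to 750 mm from the base axis. Payload 10.2 kg.
Tool frame: the origin (TCP) lies between the finger pads; the fingertips stand 25 mm ahead of it and the grasp point (between the pads) lies 6 mm ahead of it; z points along the fingers, y is the line along which they close (so a half turn about z gives the same grasp; the last joint's range is limited). The gripper opens to 88 mm and grips with 3 to 60 N. Pads are 18 mm wide; open, the fingers measure 123 mm over their backs; the gripper's body (75 mm by 187 mm) begins 45 mm behind the grasp point.
Start: joints at [0.991, 0.313, 1.498, -0, 1.331, -0.223], TCP at [183.384, 491.937, 263.72] pointing down, gripper open.
Joint ranges: [-2.94, 2.94], [-0.97, 2.17], [0.19, 2.56], [-1.23, 4.37], [0.02, 3.11], [-2.88, 2.88]. Speed limits (rad/s): [2.39, 2.39, 3.01, 3.14, 3.14, 3.14].

## Interface

Orientations are given as a 3x3 rotation matrix whose columns are the frame's x, y, z axes.
In Python, from bench import r gives the robot as it stands.
- The arm moves only by the shell command python3 -m handwheel 'ROWS' [OPENING]. ROWS is JSON, a list of rows, each an object with "delta_pos": the shift along the tool's x, y, z in units of 40 mm (1.0 is 40 mm), a list of three; "twist": the turn about the tool's z in rad. In form: [{"delta_pos": [tx, ty, tz], "twist": twist}, ...]. A call has 1 to 8 rows; each row is the pose to reach, as a shift and turn from the pose commanded when the call began, along the tool's axes at that moment; what a row does not reach only later rows make up. A row lasts 1/12 s, in which the tool goes at most 41.7 mm and 7.16 degrees, less where a joint would pass 70% of its speed; a pose out of reach is approached as far as the arm can. A call with a gripper value outside its range is refused whole. OPENING is the opening, from 0 (shut) to 1 (fully open), set as the call begins (- or left out, the last holds). The fingers move at their own pace and stop on an object; the grip force is fixed at half the most. Time passes only in rows, so rows that repeat a pose let the fingers close. It gives the time, the measured TCP pose, the force, the opening and the grip force at its end, in the units of the state.
- r.get_state(): the state, without advancing time (a new reading comes with each control period).
- r.get_image(name): name is "scene" or "top" or "wrist"; returns a dict with "pixels" (480x640x3 uint8, blue, green, red), "K" (3x3 intrinsics, pixels), "pose" (4x4, takes a point from camera to world coordinates); the wrist camera has in their place "mount" (4x4, takes a point from camera to tool coordinates, whose origin is the TCP and whose axes are the flange's). Camera axes: x right, y up, looking along -z (the intrinsics and any distortion apply to the point x, -y, -z); pixel columns grow to the right and rows downward; lengths in mm; the calibration is good to about 2 mm. The wrist camera is an equidistant fisheye: a pixel r from the principal point sees the ray r / f radians off the axis. A picture is of the moment at which its call begins: read the wrist's pose just before it. There is no depth.
- r.job_done(): hands the job in; it is judged then, once.
The state is a dict: "time_s": time; "joint_pos": joint angles; "joint_vel": joint speeds; "joint_torque": joint torques, N m; "ee_pos": TCP position; "eef_rot": TCP orientation; "ft_force": force on the tool from outside, world axes, zero at the start; "torque": the same for the moment, N m; "finger_gap": finger opening in mm; "finger_force": force on a finger pad.
Only numpy, scipy, OpenCV 4.12 (cv2) and the standard library are available. Lean on these libraries where they do the work, as an engineer would, in place of code of your own. Each camera call takes 0.05 s, during which the arm holds its last target. There are 200 camera calls.

## Task

Take the flat-topped post out of the wooden rack and lower it into the clamp stand until the groove round the post is level with the top face of the stand's ring, without letting it sink any deeper. The open clamp will not carry the post, so keep hold of it there and, still holding, turn your hand about the post so that a finger carries the lever clockwise (seen from above) as far as it goes, clamping the post at its mark. Finish while still gripping the upright post; leave the other two posts, the mug, the glue stick, the red tape and the wooden block alone.

Things in the scene. Friction and masses are not known exactly. Their poses are not given: they have to be found in the camera images.
- flat_post: the post to fit: round steel, 19 mm in diameter, 132 mm long, 0.25 kg, with a flat black rubber tip (top 10 mm, same diameter) and a dark groove 4 mm wide 62 mm above the foot; foot chamfered 3 mm. Grip it with the pads 90 to 110 mm above the foot: later the fingertips then stay above the ring yet meet the lever. Origin at the centre of the foot, z along the post to the tip.
- post_mark (a point): point on the axis of the flat-topped post at the middle of its groove (62 mm above the foot)
- vee_post: spare post of the same shaft and groove, with a V-shaped saddle 40 mm wide on top (134 mm tall); stays in the rack. Origin at its foot.
- cone_post: spare post of the same shaft and groove, with a pointed conical top (132 mm tall); stays in the rack. Origin at its foot.
- post_rack: hardwood block 72 x 212 x 45 mm fixed to the bench, with three holes in a row along its y axis, 68 mm apart, 21.5 mm wide and 38 mm deep; one post stands in each, in any order, foot 7 mm above the bench. Origin under its centre.
- clamp_stand: cast stand bolted to the bench: foot plate 124 x 112 x 14 mm, column 44 mm wide with a bore 22.6 mm wide that opens to a 27 mm funnel at the top; bore floor 14 mm above the bench. On the column sits a dark knurled ring 49 mm wide that carries the lever. With the groove level with the ring's top the post's foot hangs 31 mm above the bore floor. Origin under the bore axis.
- ring_top (a point): centre of the top face of the ring, on the bore axis, 107 mm above the bench; its x and y axes are those of the clamp stand
- cam_lever (a joint): angle of the ring and lever about the bore axis: 0 = open, 1.2 rad = fully closed, at its stop; grows clockwise seen from above. At angle q the lever points at stand yaw + 0.75 - q (yaw counter-clockwise from above). It moves on friction of 0.14 N m (7 N at the stub) and stays where it is left; brake shoes in the bore meet the post at about 0.85 rad and raise this to about 0.23 N m (11 N).
- lever_stub (a point): half way up the lever's upright stub: a 10 mm pin whose axis is 21.5 mm from the bore axis, from the ring's top face to 41 mm above it. From its top the handle slopes outwards to 88 mm from the bore axis, 61 mm above the ring. A finger holding the post beside the stub pushes it round as the hand turns about the post; one lowered within 0.8 rad of the lever's direction would land on it.
- mug: blue and white mug, 92 mm tall, bystander. Origin under its centre.
- glue: upright white and orange glue stick, 26 mm wide, 87 mm tall, bystander. Origin under its centre.
- tape: roll of red tape lying flat, 76 mm wide, 19 mm high, bystander. Origin under its centre.
- block: brown wooden block 45 x 75 x 45 mm, bystander. Origin under its centre.
Mind the look-alikes: they are no part of the job. Leave any green look-alike of the flat_post alone. Of the things shaped like the clamp_stand, the grey one is meant.

How it is judged:
By the outcome, as a careful person would: the job done as asked, in the order asked, and still so for the second after the job is handed in, while the arm keeps its last pose, push and grip.
It also fails if it takes over 54 s, if anything falls off the work surface, if the arm or the gripper's body presses on something with over 40 N, if the wrist force passes 120 N, or if a joint passes its speed limit or range.

## Working session

There is one attempt and no reset: what is moved stays moved. The work goes in short steps, Python scripts to look and compute and a shell command to move; the robot and the scene stay as the last step left them, time stands still between calls to the robot, and variables do not carry over. Pictures are saved under pics/ and viewed, at most 10 in all, crops included, and the job is handed in when it is done.

```bash
mkdir -p pics; python3 - <<'E'
from bench import r
import cv2,numpy as np,pickle
s=r.get_state(); print(s)
d={}
for n in("scene","top","wrist"):
    i=r.get_image(n); cv2.imwrite(f"pics/{n}0.png",i["pixels"]); d[n]=i; print(n,i["K"],i.get("pose",i.get("mount")))
pickle.dump((s,d),open("d0.pkl","wb"))
E
```

```text
{'time_s': 0.0, 'joint_pos': array([ 9.90598944e-01,  3.13449622e-01,  1.49842076e+00, -2.76492254e-06,
        1.33102412e+00, -2.23402659e-01]), 'joint_vel': array([ 0.0018341 , -0.00062932,  0.00016103, -0.000756  ,  0.00030215,
        0.00119356]), 'joint_torque': array([ 1.02870825e-03, -4.02201498e+01, -2.52273345e+01,  6.94607059e-02,
        3.51592968e-02, -1.42889567e-04]), 'ee_pos': array([183.26010658, 491.74608608, 263.16739577]), 'eef_rot': array([[-9.37021279e-01,  3.49271552e-01, -7.11409069e-04],
       [ 3.49272159e-01,  9.37020688e-01, -1.09027350e-03],
       [ 2.85803496e-04, -1.27008486e-03, -9.99999153e-01]]), 'ft_force': array([0.68457334, 0.00138655, 0.44807472]), 'torque': array([-0.01684357, -0.04144826, -0.01876907]), 'finger_force': 0.0, 'finger_gap': 88.05335821866548}
scene [[466.44548278   0.         323.53957841]
 [  0.         466.44548278 246.06971913]
 [  0.           0.           1.        ]] [[ 8.51448821e-01  2.92292863e-01 -4.35430577e-01  1.35786180e+02]
 [-5.23842498e-01  4.34466293e-01 -7.32685524e-01 -7.18610904e+02]
 [-2.49788409e-02  8.5
[... 214 characters left out ...]
    0.           1.        ]] [[-2.64764784e-02  9.80649634e-01 -1.93972398e-01  3.26930521e+02]
 [-9.99637364e-01 -2.69265780e-02  3.16221392e-04 -1.39556417e+01]
 [-4.91291051e-03  1.93910429e-01  9.81006936e-01  1.26272358e+03]
 [ 0.00000000e+00  0.00000000e+00  0.00000000e+00  1.00000000e+00]]
wrist [[371.64829954   0.         314.70090415]
 [  0.         371.64829954 236.33877263]
 [  0.           0.           1.        ]] [[-5.78457605e-04  9.56425669e-01  2.91975351e-01  7.55252379e+01]
 [ 9.99999779e-01  4.57698783e-04  4.81898941e-04 -1.08208005e+00]
 [ 3.27263754e-04  2.91975566e-01 -9.56425722e-01 -1.20800535e+02]
 [ 0.00000000e+00  0.00000000e+00  0.00000000e+00  1.00000000e+00]]
```

View pics/scene0.png

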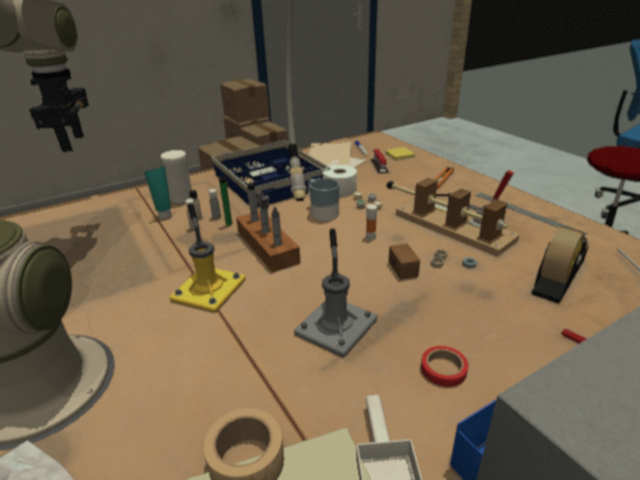

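View pics/top0.png

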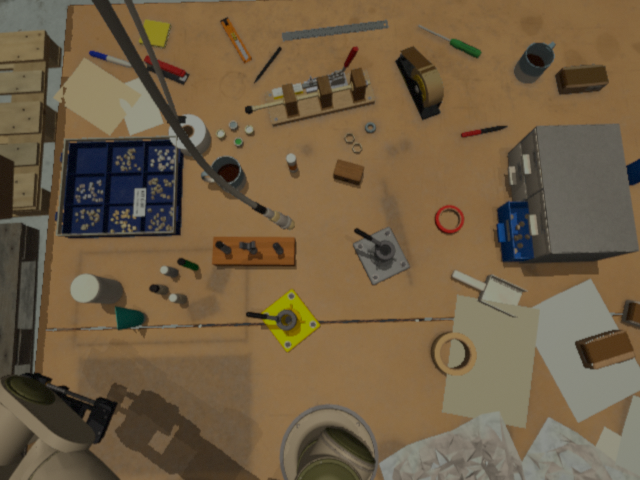

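The scene view shows the grey stand at about (336,310), a yellow look-alike at (205,280) and the rack at (268,240). The top view shows the rack at (254,250) and the grey stand at (383,252). A cable hangs near the rack, ending at about (285,222). I'll enlarge both views.

```bash
python3 - <<'E'
import cv2,pickle
s,d=pickle.load(open("d0.pkl","rb"))
t=d["top"]["pixels"][190:300,200:420]; t=cv2.resize(t,None,fx=3.6,fy=3.6,interpolation=cv2.INTER_CUBIC)
c=d["scene"]["pixels"][160:360,180:390]; c=cv2.resize(c,None,fx=3,fy=3,interpolation=cv2.INTER_CUBIC)
cv2.imwrite("pics/t1.png",t);cv2.imwrite("pics/s1.png",c)
E
```

```text
(no output)
```

View pics/t1.png

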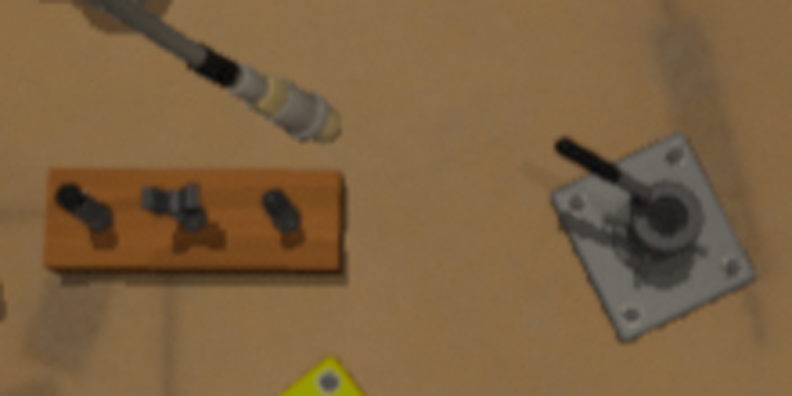

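View pics/s1.png

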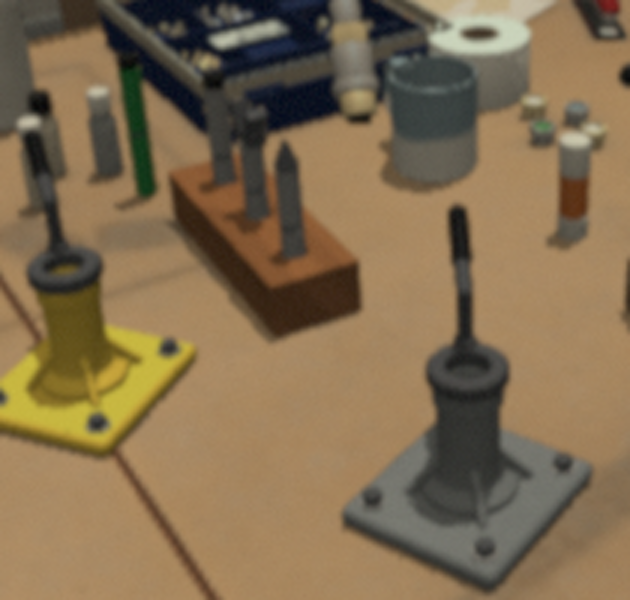

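The flat black-tipped post is the leftmost one in the top crop, with its tip at (70,195). The V and cone posts are at (175,200) and (283,205). The ring is at (668,213), the lever tip at (562,147), and the dangling cable end at (330,128). I'll triangulate these.

```bash
cat > h.py <<'E'
import numpy as np,pickle
from scipy.optimize import least_squares
def ray(i,uv):
    K,P=i["K"],i["pose"]; d=np.array([(uv[0]-K[0,2])/K[0,0],-(uv[1]-K[1,2])/K[1,1],-1])
    d=P[:3,:3]@d; return P[:3,3],d/np.linalg.norm(d)
def onz(i,uv,z):
    o,d=ray(i,uv); return o+d*(z-o[2])/d[2]
def tri(rs):
    A=sum(np.eye(3)-np.outer(d,d) for o,d in rs); b=sum((np.eye(3)-np.outer(d,d))@o for o,d in rs)
    p=np.linalg.solve(A,b); return p,[np.linalg.norm(np.cross(p-o,d)) for o,d in rs]
E
python3 - <<'E'
from h import *
np.set_printoptions(precision=1,suppress=True)
s,d=pickle.load(open("d0.pkl","rb"));T,S=d["top"],d["scene"]
t=lambda u,v:((u+.5)/3.6-.5+200,(v+.5)/3.6-.5+190)
c=lambda u,v:((u+.5)/3-.5+180,(v+.5)/3-.5+160)
for n,a,b,z in[("tip",(70,195),(213,76),139),("ring",(668,213),(467,368),107),("levend",(562,147),(458,212),168),("cable",(330,128),(358,112),None),("cone",(272,200),(287,146),139)]:
    print(n,*tri([ray(T,t(*a)),ray(S,c(*b))]), z and (onz(T,t(*a),z),onz(S,c(*b),z)))
for n,z,L in[("rack",45,[(50,168),(343,172),(340,268),(43,266)]),("plate",14,[(682,133),(757,275),(622,340),(552,200)])]:
    q=np.array([onz(T,t(*a),z) for a in L]);print(n,q,q.mean(0)); e=q-np.roll(q,-1,0);print(np.linalg.norm(e,axis=1),np.arctan2(e[:,1],e[:,0]))
E
```

```text
tip [514.8 249.  138.4] [np.float64(0.7096942597135751), np.float64(0.7096942597135831)] (array([515.4, 248.7, 139. ]), array([513.6, 247.9, 139. ]))
ring [ 496.2 -152.4  103.7] [np.float64(1.6016137173275653), np.float64(1.6016137173276628)] (array([ 497.2, -152.7,  107. ]), array([ 492.1, -155.9,  107. ]))
levend [535.2 -79.1 162.1] [np.float64(0.5877820489575225), np.float64(0.5877820489574677)] (array([533.5, -78.5, 168. ]), array([530.3, -88. , 168. ]))
cable [550.1  72.9 166.7] [np.float64(0.4676013820858467), np.float64(0.4676013820858681)] None
cone [510.4 114.2 133.7] [np.float64(1.2443567935517066), np.float64(1.244356793551536)] (array([508.4, 114. , 139. ]), array([507.3, 104.4, 139. ]))
rack [[551.4 285.5  45. ]
 [542.7  73.3  45. ]
 [473.   76.3  45. ]
 [480.2 289.1  45. ]] [511.8 181.   45. ]
[212.4  69.7 212.9  71.3] [ 1.5 -0.  -1.6  3.1]
plate [[ 570.7 -177.3   14. ]
 [ 463.3 -226.7   14. ]
 [ 418.6 -125.8   14. ]
 [ 522.9  -78.7   14. ]] [ 493.9 -152.1   14. ]
[118.3 110.4 114.5 109.6] [ 0.4 -1.2 -2.7  2. ]
```

```bash
cat >> h.py <<'E'
def rows(s,target,yaw=None):
    R=s["eef_rot"]; d=R.T@(np.array(target)-s["ee_pos"])/40
    y=np.arctan2(R[1,1],R[0,1]); tw=None if yaw is None else (y-yaw+np.pi)%(2*np.pi)-np.pi
    print("delta",np.round(d,3),"twist",tw,"yaw_y",y)
E
python3 - <<'E'
from h import *
np.set_printoptions(precision=1,suppress=True)
s,d=pickle.load(open("d0.pkl","rb"));T,S=d["top"],d["scene"]
V=np.array([(291,225),(260,208),(225,185),(180,125),(140,60),(97,0)],float)
P=np.concatenate([np.linspace(V[k],V[k+1],40) for k in range(5)])
for q in[(293,150),(291,100),(290,50),(290,5)]:
    c=[tri([ray(T,p),ray(S,q)]) for p in P]; b=min(c,key=lambda x:x[1][0]); print(b[0],b[1][0])
print("yellow",onz(T,(289,320),107),onz(T,(250,315),168),"mug",onz(T,(229,172),92),"green",onz(T,(181,262),130),onz(T,(172,287),60))
rows(s,[514,248.5,263],0.0)
E
```

```text
[571.2 129.3 248.6] 0.04357947284807416
[609.9 198.4 333.3] 0.4414067909474783
[615.6 201.3 433.6] 0.006550143063239118
[625.1 207.8 515.7] 0.21501748406564075
yellow [331.7  85.5 107. ] [344.9 168.7 168. ] mug [710.  237.5  92. ] green [475.2 341.5 130. ] [421.5 384.1  60. ]
delta [-9.9 -2.8  0. ] twist 1.2140024434021512 yaw_y 1.2140024434021512
```

```bash
python3 -m handwheel '[{"delta_pos":[-1.2,-0.35,0],"twist":0.11},{"delta_pos":[-2.4,-0.7,0],"twist":0.22},{"delta_pos":[-3.6,-1.05,0],"twist":0.33},{"delta_pos":[-4.8,-1.4,0],"twist":0.44},{"delta_pos":[-6.0,-1.75,0],"twist":0.55},{"delta_pos":[-7.0,-2.0,0],"twist":0.65},{"delta_pos":[-7.8,-2.2,0],"twist":0.75},{"delta_pos":[-8.2,-2.3,0],"twist":0.86}]' 1
python3 - <<'E'
from h import *
from bench import r
rows(r.get_state(),[514,248.5,263],0.35)
E
```

```text
time_s: 0.82
ee_pos: [453.9, 293.8, 263.6]
eef_rot: [[-0.342, 0.94, -0.0], [0.94, 0.342, -0.0], [0.0, -0.0, -1.0]]
ft_force: [0.9, 0.7, -0.1]
finger_gap: 88.4
finger_force: 0.0
delta [-1.577  1.025  0.015] twist -0.0010593551170550164 yaw_y 0.34894064488294513
```

```bash
python3 -m handwheel '[{"delta_pos":[-0.6,0.4,0.2],"twist":0},{"delta_pos":[-1.1,0.7,0.5],"twist":0},{"delta_pos":[-1.57,1.02,0.8],"twist":0},{"delta_pos":[-1.57,1.02,0.8],"twist":0},{"delta_pos":[-1.57,1.02,0.8],"twist":0}]'
python3 - <<'E'
from h import *
from bench import r
import cv2
s=r.get_state();i=r.get_image("wrist");pickle.dump((s,i),open("w1.pkl","wb"));cv2.imwrite("pics/w1.png",i["pixels"])
t=r.get_image("top");cv2.imwrite("pics/tt.png",t["pixels"])
print(s["ee_pos"]);rows(s,[514,248.5,113],0.35)
E
```

```text
time_s: 1.23
ee_pos: [512.7, 250.1, 230.9]
eef_rot: [[-0.345, 0.939, -0.002], [0.939, 0.345, -0.0], [0.0, -0.002, -1.0]]
ft_force: [-0.7, 0.3, 1.0]
finger_gap: 88.0
finger_force: 0.0
[512.68664109 250.06936297 230.85009191]
delta [-0.049  0.023  2.946] twist 0.002470539872188926 yaw_y 0.35247053987218907
```

View pics/w1.png

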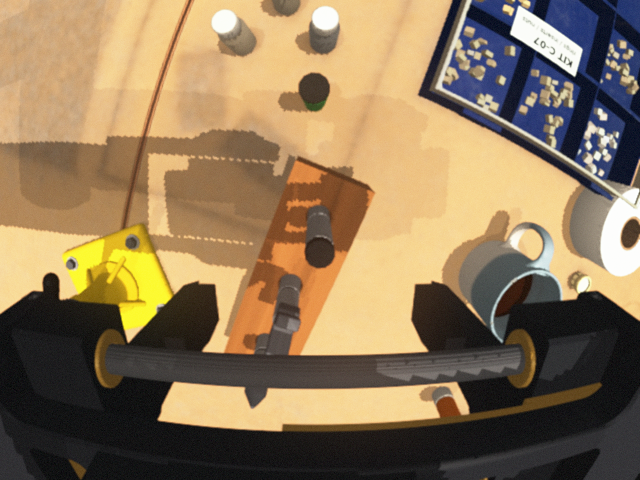

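The flat black tip is at about (320,252), between the open fingers. The V and cone posts are behind it at (285,320) and (256,395).

```bash
cat >> h.py <<'E'
def wpt(s,i,uv,z):
    K,M=i["K"],i["mount"]; x=(uv[0]-K[0,2])/K[0,0]; y=(uv[1]-K[1,2])/K[1,1]; th=np.hypot(x,y)
    d=np.array([x/th*np.sin(th),-y/th*np.sin(th),-np.cos(th)])
    R=s["eef_rot"]; o=R@M[:3,3]+s["ee_pos"]; d=R@M[:3,:3]@d
    return o+d*(z-o[2])/d[2]
E
python3 - <<'E'
from h import *
s,i=pickle.load(open("w1.pkl","rb"))
for uv in[(320,252),(318,250)]: print(wpt(s,i,uv,139))
E
```

```text
[514.83958143 250.67282589 139.        ]
[513.25511647 251.45806752 139.        ]
```

```bash
python3 -m handwheel '[{"delta_pos":[-0.026,0.033,0.5],"twist":0},{"delta_pos":[-0.026,0.033,1.1],"twist":0},{"delta_pos":[-0.026,0.033,1.7],"twist":0},{"delta_pos":[-0.026,0.033,2.3],"twist":0},{"delta_pos":[-0.026,0.033,2.8],"twist":0},{"delta_pos":[-0.026,0.033,2.95],"twist":0},{"delta_pos":[-0.026,0.033,2.95],"twist":0},{"delta_pos":[-0.026,0.033,2.95],"twist":0}]'
python3 -m handwheel '[{"delta_pos":[0,0,0],"twist":0},{"delta_pos":[0,0,0],"twist":0},{"delta_pos":[0,0,0],"twist":0},{"delta_pos":[0,0,0],"twist":0},{"delta_pos":[0,0,0],"twist":0},{"delta_pos":[0,0,0],"twist":0},{"delta_pos":[0,0,0],"twist":0},{"delta_pos":[0,0,0],"twist":0}]' 0
```

```text
time_s: 2.0
ee_pos: [514.4, 250.7, 115.1]
eef_rot: [[-0.347, 0.938, 0.002], [0.938, 0.347, 0.0], [-0.0, 0.002, -1.0]]
ft_force: [-0.1, 0.4, -0.2]
finger_gap: 88.2
finger_force: 0.0
time_s: 2.67
ee_pos: [514.2, 250.1, 113.7]
eef_rot: [[-0.347, 0.938, -0.0], [0.938, 0.347, -0.0], [-0.0, -0.0, -1.0]]
ft_force: [-0.6, 1.1, -0.0]
finger_gap: 37.0
finger_force: 0.0
```

```bash
python3 -m handwheel '[{"delta_pos":[0,0,0],"twist":0},{"delta_pos":[0,0,0],"twist":0},{"delta_pos":[0,0,0],"twist":0},{"delta_pos":[0,0,0],"twist":0},{"delta_pos":[0,0,0],"twist":0},{"delta_pos":[0,0,0],"twist":0}]' 0
```

```text
time_s: 3.17
ee_pos: [514.1, 250.1, 113.7]
eef_rot: [[-0.347, 0.938, -0.0], [0.938, 0.347, -0.0], [-0.0, -0.0, -1.0]]
ft_force: [-0.4, -0.2, 0.3]
finger_gap: 18.4
finger_force: 30.0
```

```bash
python3 -m handwheel '[{"delta_pos":[0,0,-0.4],"twist":0},{"delta_pos":[0,0,-1.0],"twist":0},{"delta_pos":[0,0,-1.6],"twist":0},{"delta_pos":[0,-0.3,-2.3],"twist":0},{"delta_pos":[-0.1,-0.9,-3.0],"twist":0},{"delta_pos":[-0.2,-1.5,-3.6],"twist":0},{"delta_pos":[-0.3,-2.0,-4.1],"twist":0},{"delta_pos":[-0.44,-2.4,-4.4],"twist":0}]'
python3 - <<'E'
from h import *
from bench import r
rows(r.get_state(),[430,-60,289],-0.4); rows(r.get_state(),[440,-152,289],-1.1)
E
```

```text
time_s: 3.83
ee_pos: [429.1, 200.0, 291.7]
eef_rot: [[-0.347, 0.938, 0.002], [0.938, 0.347, 0.0], [-0.0, 0.002, -1.0]]
ft_force: [0.3, 0.0, -2.5]
finger_gap: 18.3
finger_force: 30.0
delta [-6.104 -2.235  0.063] twist 0.7544356095081275 yaw_y 0.35443560950812736
delta [-8.347 -2.799  0.063] twist 1.4544356095081277 yaw_y 0.35443560950812736
```

```bash
python3 -m handwheel '[{"delta_pos":[-0.6,-0.2,0],"twist":0.05},{"delta_pos":[-1.3,-0.5,0.0],"twist":0.12},{"delta_pos":[-2.1,-0.8,0],"twist":0.2},{"delta_pos":[-2.9,-1.1,0],"twist":0.3},{"delta_pos":[-3.7,-1.4,0],"twist":0.4},{"delta_pos":[-4.5,-1.7,0],"twist":0.5},{"delta_pos":[-5.3,-2.0,0],"twist":0.62},{"delta_pos":[-6.1,-2.24,0.0],"twist":0.74}]'
python3 - <<'E'
from h import *
from bench import r
rows(r.get_state(),[420,-152,289],-1.1)
E
```

```text
time_s: 4.5
ee_pos: [430.1, -61.2, 289.6]
eef_rot: [[0.382, 0.924, -0.0], [0.924, -0.382, 0.0], [-0.0, -0.0, -1.0]]
ft_force: [0.4, -0.6, -2.1]
finger_gap: 18.3
finger_force: 30.0
delta [-2.195  0.634  0.014] twist 0.7080199259245048 yaw_y -0.39198007407549523
```

```bash
python3 -m handwheel '[{"delta_pos":[-0.6,0.2,0],"twist":0.12},{"delta_pos":[-1.1,0.3,0.0],"twist":0.24},{"delta_pos":[-1.6,0.45,0],"twist":0.36},{"delta_pos":[-2.0,0.6,0],"twist":0.48},{"delta_pos":[-2.2,0.63,0],"twist":0.6},{"delta_pos":[-2.2,0.63,0],"twist":0.71},{"delta_pos":[-2.2,0.63,0],"twist":0.71},{"delta_pos":[-2.2,0.63,0],"twist":0.71}]'
python3 - <<'E'
from h import *
from bench import r
import cv2
s=r.get_state();i=r.get_image("wrist");S=r.get_image("scene");T=r.get_image("top");pickle.dump((s,i,S,T),open("w2.pkl","wb"))
cv2.imwrite("pics/w2.png",i["pixels"])
print(s["ee_pos"])
E
```

```text
time_s: 5.17
ee_pos: [420.9, -150.5, 289.5]
eef_rot: [[0.888, 0.46, -0.0], [0.46, -0.888, 0.0], [-0.0, -0.001, -1.0]]
ft_force: [0.3, -0.7, -2.3]
finger_gap: 18.3
finger_force: 30.0
[ 420.87911641 -150.48574907  289.50215447]
```

View pics/w2.png

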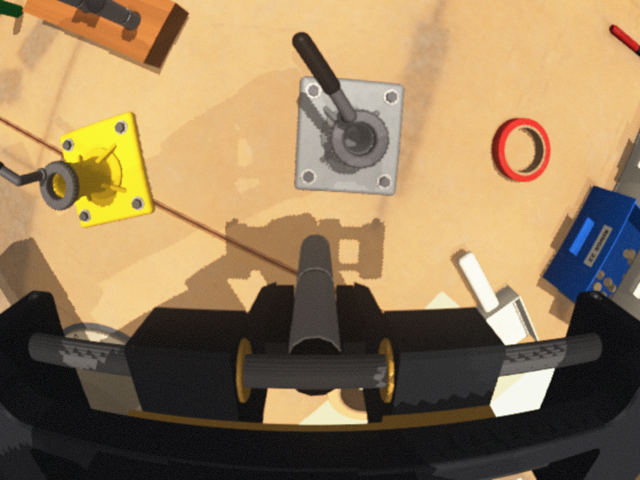

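The post hangs upright in the gripper. The grey ring is centred at about (359,138), with the lever going up-left to its tip at (300,40). I'll enlarge the ring.

```bash
python3 - <<'E'
import cv2,pickle
s,i,S,T=pickle.load(open("w2.pkl","rb"))
cv2.imwrite("pics/w2c.png",cv2.resize(i["pixels"][25:205,275:425],None,fx=3.3,fy=3.3,interpolation=cv2.INTER_CUBIC))
E
```

```text
(no output)
```

View pics/w2c.png

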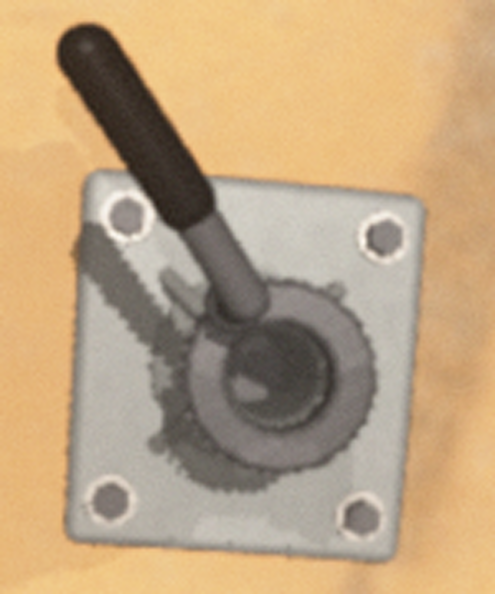

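```bash
python3 - <<'E'
from h import *
np.set_printoptions(precision=2,suppress=True)
s,i,S,T=pickle.load(open("w2.pkl","rb"))
c=lambda u,v:((u+.5)/3.3-.5+275,(v+.5)/3.3-.5+25)
o=wpt(s,i,c(281,374),107);print("ring",o)
for uv,z in[((87,50),167),((238,300),148)]:
    p=wpt(s,i,c(*uv),z);v=p-o;print(p,np.hypot(v[0],v[1]),np.arctan2(v[1],v[0]))
q=np.array([wpt(s,i,c(*u),14) for u in[(84,170),(427,198),(393,562),(66,544)]]);print(q,q.mean(0));e=np.roll(q,-1,0)-q;print(np.linalg.norm(e[:,:2],axis=1),np.arctan2(e[:,1],e[:,0]))
# check known: post foot seen through the wrist camera
print("foot",wpt(s,i,(316,243),s["ee_pos"][2]-106.7), "groove?")
rows(s,[o[0],o[1],289],-1.0)
E
```

```text
ring [ 495.97 -153.5   107.  ]
[534.61 -82.49 167.  ] 80.83652282552538 1.0725149359261552
[ 504.52 -133.04  148.  ] 22.174227512826725 1.1748987481630448
[[ 527.98  -78.55   14.  ]
 [ 573.15 -179.24   14.  ]
 [ 461.9  -227.68   14.  ]
 [ 416.78 -128.84   14.  ]] [ 494.95 -153.58   14.  ]
[110.36 121.33 108.64 122.05] [-1.15 -2.73  2.    0.42]
foot [ 422.16 -151.52  182.8 ] groove?
delta [1.63 0.93 0.01] twist -0.0927327833080942 yaw_y -1.0927327833080942
```

```bash
python3 -m handwheel '[{"delta_pos":[0.5,0.3,0],"twist":-0.04},{"delta_pos":[1.1,0.6,0],"twist":-0.09},{"delta_pos":[1.5,0.85,0],"twist":-0.09},{"delta_pos":[1.62,0.91,0],"twist":-0.09},{"delta_pos":[1.62,0.91,0.3],"twist":-0.09},{"delta_pos":[1.62,0.91,0.8],"twist":-0.09},{"delta_pos":[1.62,0.91,1.2],"twist":-0.09},{"delta_pos":[1.62,0.91,1.23],"twist":-0.09}]'
python3 -m handwheel '[{"delta_pos":[0,0,0],"twist":0},{"delta_pos":[0,0,0],"twist":0}]'
python3 - <<'E'
from h import *
from bench import r
import cv2
s=r.get_state();S=r.get_image("scene");T=r.get_image("top");i=r.get_image("wrist");pickle.dump((s,i,S,T),open("w3.pkl","wb"))
a=cv2.resize(S["pixels"][190:330,290:390],None,fx=4,fy=4,interpolation=cv2.INTER_CUBIC)
b=cv2.resize(i["pixels"][130:330,220:420],None,fx=2,fy=2,interpolation=cv2.INTER_CUBIC)
b=cv2.copyMakeBorder(b,0,160,0,0,cv2.BORDER_CONSTANT)
cv2.imwrite("pics/c3.png",np.hstack([a,b]));print(s["ee_pos"])
rows(s,[495.2,-153,151.7],-1.0)
E
```

```text
time_s: 5.98
ee_pos: [493.9, -152.6, 237.8]
eef_rot: [[0.844, 0.536, -0.005], [0.536, -0.844, 0.003], [-0.003, -0.005, -1.0]]
ft_force: [0.4, 0.2, -4.0]
finger_gap: 17.7
finger_force: 30.0
time_s: 6.15
ee_pos: [495.4, -153.5, 241.6]
eef_rot: [[0.844, 0.536, 0.001], [0.536, -0.844, -0.001], [0.001, 0.001, -1.0]]
ft_force: [-0.6, -0.1, -1.8]
finger_gap: 18.2
finger_force: 30.0
[ 495.38759847 -153.4735833   241.61721672]
delta [ 1.000e-03 -1.500e-02  2.248e+00] twist -0.0054804455697956556 yaw_y -1.0054804455697954
```

View pics/c3.png

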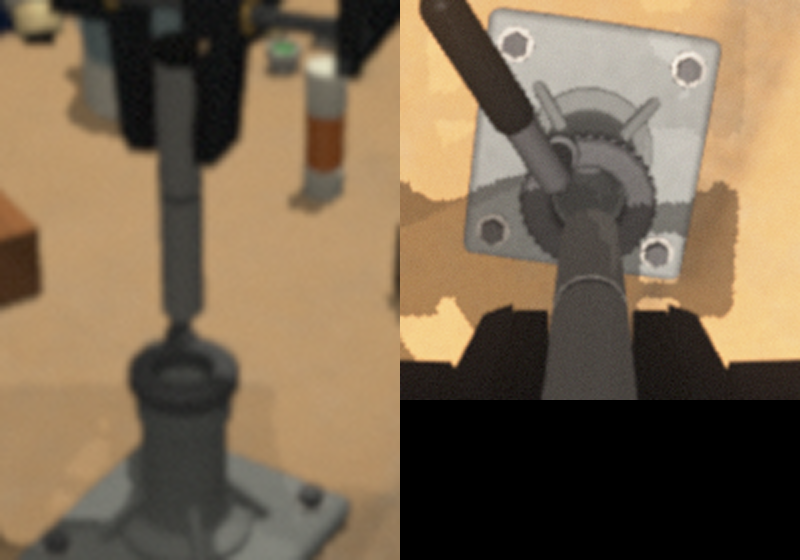

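Foot is centred over the bore in both views: scene crop foot (182,318) above bore (185,370). Descending slowly.

```bash
python3 -m handwheel '[{"delta_pos":[0,0,0.2],"twist":0},{"delta_pos":[0,0,0.4],"twist":0},{"delta_pos":[0,0,0.6],"twist":0},{"delta_pos":[0,0,0.8],"twist":0},{"delta_pos":[0,0,1.0],"twist":0},{"delta_pos":[0,0,1.1],"twist":0},{"delta_pos":[0,0,1.1],"twist":0},{"delta_pos":[0,0,1.1],"twist":0}]'
```

```text
time_s: 6.97
ee_pos: [495.3, -153.4, 196.4]
eef_rot: [[0.845, 0.535, -0.0], [0.535, -0.845, 0.0], [-0.0, -0.0, -1.0]]
ft_force: [0.2, 0.2, -2.5]
finger_gap: 17.8
finger_force: 30.0
```

```bash
python3 -m handwheel '[{"delta_pos":[0,0,0.2],"twist":0},{"delta_pos":[0,0,0.4],"twist":0},{"delta_pos":[0,0,0.6],"twist":0},{"delta_pos":[0,0,0.8],"twist":0},{"delta_pos":[0,0,0.95],"twist":0},{"delta_pos":[0,0,1.06],"twist":0},{"delta_pos":[0,0,1.06],"twist":0},{"delta_pos":[0,0,1.06],"twist":0}]'
python3 -m handwheel '[{"delta_pos":[0,0,0],"twist":0},{"delta_pos":[0,0,0],"twist":0}]'
python3 - <<'E'
from h import *
from bench import r
import cv2
s=r.get_state();z=[]
S=r.get_image("scene");T=r.get_image("top");i=r.get_image("wrist");pickle.dump((s,i,S,T),open("w4.pkl","wb"))
a=cv2.resize(S["pixels"][215:315,290:390],None,fx=6,fy=6,interpolation=cv2.INTER_CUBIC)
cv2.imwrite("pics/c4.png",a)
for k in range(6): z.append(r.get_state()["ee_pos"]);r.get_image("top")
print(np.mean(z,0),np.std(z,0),r.get_state()["ft_force"])
E
```

```text
time_s: 7.63
ee_pos: [495.3, -153.4, 154.0]
eef_rot: [[0.845, 0.535, -0.0], [0.535, -0.845, 0.0], [-0.0, -0.0, -1.0]]
ft_force: [0.1, 0.0, -2.7]
finger_gap: 18.2
finger_force: 30.0
time_s: 7.8
ee_pos: [495.5, -153.5, 154.5]
eef_rot: [[0.845, 0.535, 0.001], [0.535, -0.845, -0.0], [0.0, 0.001, -1.0]]
ft_force: [0.1, 0.8, -2.0]
finger_gap: 18.1
finger_force: 30.0
[ 495.31453401 -153.40730187  154.2506675 ] [0.02964103 0.01512859 0.07399112] [-0.06502751  0.53621346 -2.78881643]
```

View pics/c4.png

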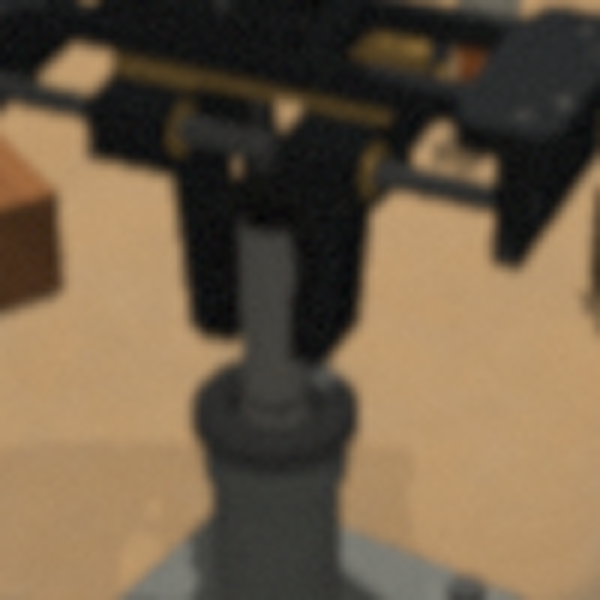

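The groove shows as a dark line at about (273,412), just above the ring's top. The final 2.5 mm down should bring it level.

```bash
python3 -m handwheel '[{"delta_pos":[0,0,0.03],"twist":0},{"delta_pos":[0,0,0.063],"twist":0},{"delta_pos":[0,0,0.063],"twist":0},{"delta_pos":[0,0,0.063],"twist":0}]'
python3 -m handwheel '[{"delta_pos":[0,0,0],"twist":0.06},{"delta_pos":[0,0,0],"twist":0.12},{"delta_pos":[0,0,0],"twist":0.18},{"delta_pos":[0,0,0],"twist":0.24},{"delta_pos":[0,0,0],"twist":0.3},{"delta_pos":[0,0,0],"twist":0.36},{"delta_pos":[0,0,0],"twist":0.42},{"delta_pos":[0,0,0],"twist":0.48}]'
python3 -c "
from bench import r
s=r.get_state();print(s['torque'],s['joint_pos'])"
```

```text
time_s: 8.58
ee_pos: [495.2, -153.4, 151.5]
eef_rot: [[0.845, 0.535, -0.0], [0.535, -0.845, 0.0], [-0.0, -0.0, -1.0]]
ft_force: [0.1, -0.2, -2.1]
finger_gap: 17.9
finger_force: 30.0
time_s: 9.25
ee_pos: [494.5, -152.9, 151.5]
eef_rot: [[0.997, 0.082, -0.002], [0.082, -0.997, 0.001], [-0.002, -0.001, -1.0]]
ft_force: [-5.6, 2.6, 0.2]
finger_gap: 18.4
finger_force: 31.4
[0.36477694 0.77513585 0.15949786] [-5.26443073e-01  4.15948006e-01  1.66583154e+00 -2.41689124e-04
  1.06247065e+00  9.62114264e-01]
```

```bash
python3 -m handwheel '[{"delta_pos":[0,0,0],"twist":0.06},{"delta_pos":[0,0,0],"twist":0.12},{"delta_pos":[0,0,0],"twist":0.18},{"delta_pos":[0,0,0],"twist":0.24},{"delta_pos":[0,0,0],"twist":0.3},{"delta_pos":[0,0,0],"twist":0.36},{"delta_pos":[0,0,0],"twist":0.42},{"delta_pos":[0,0,0],"twist":0.48}]'
python3 -m handwheel '[{"delta_pos":[0,0,0],"twist":0.05},{"delta_pos":[0,0,0],"twist":0.1},{"delta_pos":[0,0,0],"twist":0.15},{"delta_pos":[0,0,0],"twist":0.2},{"delta_pos":[0,0,0],"twist":0.25},{"delta_pos":[0,0,0],"twist":0.3}]'
python3 - <<'E'
from h import *
from bench import r
s=r.get_state();R=s["eef_rot"];print(s['torque'],s['joint_pos'],np.arctan2(R[1,1],R[0,1]))
i=r.get_image("wrist");import cv2;cv2.imwrite("pics/w5.png",i["pixels"])
E
```

```text
time_s: 9.92
ee_pos: [495.2, -152.9, 151.6]
eef_rot: [[0.922, -0.387, -0.0], [-0.387, -0.922, 0.001], [-0.001, -0.001, -1.0]]
ft_force: [-0.6, 3.6, -1.3]
finger_gap: 18.2
finger_force: 33.0
time_s: 10.42
ee_pos: [494.9, -151.9, 151.6]
eef_rot: [[0.767, -0.641, -0.002], [-0.641, -0.767, 0.003], [-0.003, -0.001, -1.0]]
ft_force: [-3.1, 10.0, 2.4]
finger_gap: 18.3
finger_force: 33.6
[1.59206301 0.4092708  0.66241097] [-0.52516079  0.41576278  1.66581916  0.00184997  1.06285369  1.74085786] -2.266922440379462
```

View pics/w5.png

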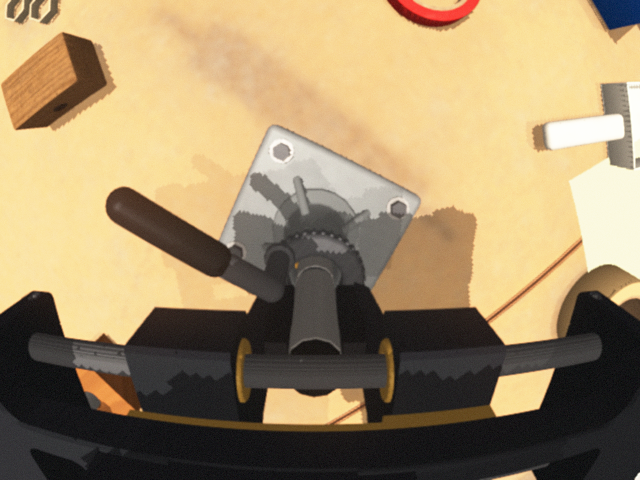

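The lever is following the left finger, with its tip at about (125,205).

```bash
python3 - <<'E'
from h import *
from bench import r
s=r.get_state();i={k:v for k,v in r.get_image("wrist").items()}
p=wpt(s,i,(125,205),167);v=p-s["ee_pos"];print(p,np.arctan2(v[1],v[0]),"finger",-2.267+np.pi)
E
python3 -m handwheel '[{"delta_pos":[0,0,0],"twist":0.05},{"delta_pos":[0,0,0],"twist":0.1},{"delta_pos":[0,0,0],"twist":0.15},{"delta_pos":[0,0,0],"twist":0.2},{"delta_pos":[0,0,0],"twist":0.2}]'
python3 - <<'E'
from h import *
from bench import r
s=r.get_state();R=s["eef_rot"];print(s['torque'],s['joint_pos'][5],np.arctan2(R[1,1],R[0,1]))
E
```

```text
[ 574.40349759 -141.60210152  167.        ] 0.1280987382409688 finger 0.8745926535897932
time_s: 10.93
ee_pos: [494.6, -150.5, 151.6]
eef_rot: [[0.625, -0.78, -0.003], [-0.78, -0.625, 0.005], [-0.006, -0.001, -1.0]]
ft_force: [-3.3, 17.2, 5.0]
finger_gap: 18.3
finger_force: 32.8
[2.43922293 0.68877759 0.79116185] 1.9406555160106223 -2.4660822466440644
```

```bash
cat > lev.py <<'E'
from h import *
from bench import r
import cv2
def tip(im):
    m=(cv2.cvtColor(im,cv2.COLOR_BGR2GRAY)<75).astype(np.uint8); m[300:]=0; m=cv2.morphologyEx(m,cv2.MORPH_OPEN,np.ones((9,9)))
    n,l,st,c=cv2.connectedComponentsWithStats(m[100:270,40:235])
    return [(st[k][:4]+[40,100,0,0],st[k][4],np.round(c[k]+[40,100],1)) for k in range(1,n) if st[k][4]>400]
if __name__=="__main__":
    print("w5",tip(cv2.imread("pics/w5.png")))
    s=r.get_state();i=r.get_image("wrist");R=s["eef_rot"];y=np.arctan2(R[1,1],R[0,1])
    print(s["time_s"],s["ee_pos"],s["ft_force"],s["torque"],"finger",y+np.pi)
    c=np.array([495.2,-153.2])
    for b in tip(i["pixels"]):
        p=wpt(s,i,b[2],161);v=p[:2]-c;print(b,p,"lever",np.arctan2(v[1],v[0]),np.hypot(*v))
E
python3 lev.py
```

```text
w5 [(array([ 40, 100,  42,  27]), np.int32(590), array([ 55.3, 110.3])), (array([111, 188, 120,  82]), np.int32(4170), array([171.1, 232.6]))]
10.9333 [ 494.57505804 -150.51701807  151.56901315] [-3.30042985 17.22059674  4.99475833] [2.43922293 0.68877759 0.79116185] finger 0.6755104069457287
(array([ 40, 100,  45,  79]), np.int32(1729), array([ 61.1, 132.1])) [ 612.90605905 -158.63629046  161.        ] lever -0.04615250984406138 117.83153054449463
(array([104, 201, 131,  69]), np.int32(3767), array([167.7, 240.6])) [ 557.41082318 -152.50350735  161.        ] lever 0.011195215167405117 62.21472191506076
```

```bash
python3 -m handwheel '[{"delta_pos":[0.02,0.01,0],"twist":0.03},{"delta_pos":[0.04,0.02,0],"twist":0.06},{"delta_pos":[0.04,0.02,0],"twist":0.1},{"delta_pos":[0.04,0.02,0],"twist":0.1}]'; python3 lev.py
```

```text
time_s: 11.32
ee_pos: [494.8, -150.5, 151.6]
eef_rot: [[0.545, -0.838, -0.004], [-0.838, -0.545, 0.009], [-0.009, -0.002, -1.0]]
ft_force: [-4.4, 27.5, 9.0]
finger_gap: 18.5
finger_force: 35.2
w5 [(array([ 40, 100,  42,  27]), np.int32(590), array([ 55.3, 110.3])), (array([111, 188, 120,  82]), np.int32(4170), array([171.1, 232.6]))]
11.3167 [ 494.80812741 -150.50444545  151.56683602] [-4.44578124 27.51038925  8.96258176] [4.1197067  0.75743596 1.01110341] finger 0.5766653745809474
(array([ 40, 117,  40,  89]), np.int32(1856), array([ 56.2, 153.2])) [ 610.4411703  -162.67323718  161.        ] lever -0.08201916913966287 115.62988175795297
(array([103, 204, 132,  66]), np.int32(3539), array([166.6, 242.2])) [ 557.33252961 -158.07835302  161.        ] lever -0.07835453546047108 62.323747989664824
```

```bash
python3 -m handwheel '[{"delta_pos":[-0.02,-0.01,0],"twist":0.02},{"delta_pos":[-0.04,-0.03,0],"twist":0.05},{"delta_pos":[-0.04,-0.03,0],"twist":0.08},{"delta_pos":[-0.04,-0.03,0],"twist":0.08}]'; python3 lev.py
```

```text
time_s: 11.7
ee_pos: [494.8, -149.2, 151.6]
eef_rot: [[0.477, -0.879, -0.004], [-0.879, -0.477, 0.007], [-0.008, 0.0, -1.0]]
ft_force: [-5.0, 23.1, 8.0]
finger_gap: 18.3
finger_force: 37.5
w5 [(array([ 40, 100,  42,  27]), np.int32(590), array([ 55.3, 110.3])), (array([111, 188, 120,  82]), np.int32(4170), array([171.1, 232.6]))]
11.7 [ 494.84968036 -149.2114883   151.58746428] [-4.95741393 23.08224148  7.95152423] [3.36309882 0.96787736 1.12368268] finger 0.49759200378216395
(array([ 40, 137,  33,  90]), np.int32(1634), array([ 53.7, 176.2])) [ 607.43900308 -162.21642692  161.        ] lever -0.08016024927686444 112.60057623006198
(array([ 99, 213, 123,  57]), np.int32(3094), array([160.3, 246.2])) [ 558.22536621 -159.25960112  161.        ] lever -0.09585081098778207 63.3159975925771
```

```bash
cat >> lev.py <<'E'
    b=tip(i["pixels"])[-1][0]; p=wpt(s,i,(b[0]+14,b[1]+18),167); v=p[:2]-c; print("TIP",p,np.arctan2(v[1],v[0]),np.hypot(*v))
E
python3 lev.py|grep TIP
python3 -m handwheel '[{"delta_pos":[0,0,0],"twist":0.02},{"delta_pos":[0,0,0],"twist":0.04},{"delta_pos":[0,0,0],"twist":0.06},{"delta_pos":[0,0,0],"twist":0.06}]'; python3 lev.py|tail -4
```

```text
TIP [ 574.15384263 -158.70379068  167.        ] -0.06959638022057708 79.14544192640636
time_s: 12.13
ee_pos: [494.9, -148.3, 151.6]
eef_rot: [[0.424, -0.905, -0.004], [-0.905, -0.424, 0.009], [-0.01, -0.0, -1.0]]
ft_force: [-3.7, 28.6, 9.0]
finger_gap: 18.1
finger_force: 39.1
12.1333 [ 494.87134662 -148.34142816  151.59469032] [-3.6746078  28.60936165  9.02275229] [4.21641583 0.8275522  1.21611195] finger 0.43826818789400024
(array([ 40, 152,  32,  91]), np.int32(1322), array([ 52.9, 195.9])) [ 604.97952326 -160.86341078  161.        ] lever -0.06969422659174696 110.04667915139981
(array([ 95, 221, 125,  49]), np.int32(2512), array([157.2, 248.6])) [ 558.40274891 -160.85873342  161.        ] lever -0.12058927279756457 63.6650898663164
TIP [ 574.26229958 -159.29216438  167.        ] -0.0769032744451723 79.29666879471972
```

```bash
python3 -m handwheel '[{"delta_pos":[0,0,0],"twist":-0.05},{"delta_pos":[0,0,0],"twist":-0.1},{"delta_pos":[0,0,0],"twist":-0.15},{"delta_pos":[0,0,0],"twist":-0.15}]'; python3 lev.py|tail -4;  python3 -m handwheel '[{"delta_pos":[0,0,0],"twist":-0.05},{"delta_pos":[0,0,0],"twist":-0.1},{"delta_pos":[0,0,0],"twist":-0.15},{"delta_pos":[0,0,0],"twist":-0.15}]'; python3 lev.py|tail -4
```

```text
time_s: 12.52
ee_pos: [494.2, -149.5, 151.5]
eef_rot: [[0.556, -0.831, -0.005], [-0.831, -0.556, 0.008], [-0.009, 0.0, -1.0]]
ft_force: [-8.2, 20.8, 9.6]
finger_gap: 18.5
finger_force: 33.0
12.5167 [ 494.24784757 -149.49453396  151.51644876] [-8.23467696 20.82569182  9.55544319] [3.48385016 1.6953886  0.14936791] finger 0.5892399541342868
(array([ 40, 112,  39,  89]), np.int32(1859), array([ 56. , 148.6])) [ 610.70334529 -161.72603394  161.        ] lever -0.07368270291293838 115.81759809481488
(array([100, 207, 124,  63]), np.int32(3381), array([163.1, 243.2])) [ 557.75900429 -155.30355895  161.        ] lever -0.033612534450623906 62.59436058851098
TIP [ 574.45656873 -153.95683478  167.        ] -0.00954888391279223 79.26018221699202
time_s: 12.9
ee_pos: [494.0, -151.0, 151.4]
eef_rot: [[0.673, -0.74, -0.006], [-0.74, -0.673, 0.005], [-0.007, 0.001, -1.0]]
ft_force: [-12.2, 11.9, 7.9]
finger_gap: 17.9
finger_force: 41.3
12.9 [ 494.0139484  -151.00099126  151.43905671] [-12.16782456  11.94541502   7.91266944] [ 1.94530821  1.77203933 -0.18078064] finger 0.7383321725146574
(array([ 40, 100,  49,  61]), np.int32(1307), array([ 63.1, 124.5])) [ 613.18653926 -154.52498374  161.        ] lever -0.011229484781507494 117.99397878032377
(array([104, 196, 131,  74]), np.int32(4007), array([167.8, 237.9])) [ 557.29182957 -149.9653186   161.        ] lever 0.05204807098113353 62.17602804553224
TIP [ 574.67022587 -147.5738125   167.        ] 0.07067824380728709 79.66913320682323
```

```bash
python3 -m handwheel '[{"delta_pos":[0,0,0],"twist":0.06},{"delta_pos":[0,0,0],"twist":0.12},{"delta_pos":[0,0,0],"twist":0.18},{"delta_pos":[0,0,0],"twist":0.18}]'; python3 lev.py|tail -4;  python3 -m handwheel '[{"delta_pos":[0,0,0],"twist":0.06},{"delta_pos":[0,0,0],"twist":0.12},{"delta_pos":[0,0,0],"twist":0.12}]'; python3 lev.py|tail -4
```

```text
time_s: 13.28
ee_pos: [493.9, -149.2, 151.5]
eef_rot: [[0.527, -0.85, -0.007], [-0.85, -0.527, 0.008], [-0.01, 0.001, -1.0]]
ft_force: [-11.3, 21.6, 10.3]
finger_gap: 18.3
finger_force: 41.3
13.2833 [ 493.90011413 -149.2040594   151.45206396] [-11.31336485  21.57110765  10.28249668] [3.47610183 1.81599558 0.87995643] finger 0.5553254718264986
(array([ 40, 121,  37,  89]), np.int32(1765), array([ 54.4, 157.4])) [ 609.15777134 -162.28827198  161.        ] lever -0.07958278891420893 114.31959734692943
(array([ 96, 215, 123,  55]), np.int32(2954), array([158.3, 246.8])) [ 558.20107053 -155.12569688  161.        ] lever -0.03055658394023156 63.030494174443966
TIP [ 574.24157983 -153.10504188  167.        ] 0.0012013686451116921 79.04163686797456
time_s: 13.58
ee_pos: [494.1, -148.2, 151.4]
eef_rot: [[0.422, -0.907, -0.006], [-0.907, -0.422, 0.01], [-0.011, 0.001, -1.0]]
ft_force: [-8.1, 28.5, 11.4]
finger_gap: 18.3
finger_force: 42.6
(array([ 40, 153,  30,  33]), np.int32(590), array([ 54.3, 170.6])) [ 605.67645875 -170.47770162  161.        ] lever -0.15513594923154567 111.81934944761582
(array([ 40, 191,  28,  52]), np.int32(780), array([ 50.9, 213.1])) [ 603.36384769 -154.44136171  161.        ] lever -0.011476174674587414 108.17097080567937
(array([ 92, 223, 126,  47]), np.int32(2451), array([153.9, 249.5])) [ 558.58441822 -160.19837125  161.        ] lever -0.10996612886020862 63.76959834359612
TIP [ 574.28751029 -158.35487811  167.        ] -0.06508735346222605 79.25532822865576
```

```bash
python3 -m handwheel '[{"delta_pos":[0,0,0],"twist":0.04},{"delta_pos":[0,0,0],"twist":0.08},{"delta_pos":[0,0,0],"twist":0.08}]'; python3 lev.py|tail -2
python3 - <<'E'
from bench import r
import cv2,numpy as np
print(r.get_state()["torque"],r.get_state()["joint_pos"][5])
# post axis in scene image between fingers and ring: compare with reference
import pickle
np.set_printoptions(linewidth=200)
S=r.get_image("scene")["pixels"];S0=pickle.load(open("w4.pkl","rb"))[2]["pixels"]
for nm,I in(("ref",S0),("now",S)):
    g=cv2.cvtColor(I,cv2.COLOR_BGR2GRAY)
    print(nm);print(g[250:292:3,318:352])
E
```

```text
time_s: 13.88
ee_pos: [494.3, -147.0, 151.4]
eef_rot: [[0.35, -0.937, -0.006], [-0.937, -0.35, 0.012], [-0.013, 0.001, -1.0]]
ft_force: [-6.4, 35.5, 12.9]
finger_gap: 18.6
finger_force: 46.1
(array([ 89, 234, 126,  36]), np.int32(2335), array([143.5, 255.6])) [ 561.01014321 -160.49198844  161.        ] lever -0.11035326458321447 66.21289938220977
TIP [ 574.0206567  -159.17529586  167.        ] -0.07566403028426258 79.04682209397751
[5.39864465 1.18078582 1.2349132 ] 2.2587023714111836
ref
[[144  97  44  21  19  20  18  20  17  21  17  19  21  20  16  12  15  11  11  10  15  16  16  20  23  20  20  23  20  23  19  16  27  70]
 [148 110  60  27  18  13  19  16  18  14  20  36  48  49  47  42  38  40  37  37  25  22  18  17  19  20  18  20  17  16  17  18  42  95]
 [157 139  91  39  21  16  15  15  15  14  21  32  54  62  65  65  67  65  64  60  48  29  15  18  18  17  23  21  14  15  11  27  62 113]
 [159 144 101  51  23  19  16  15  11  16  18  33  53  61  65  65  66  67  67  65  58  35  24  16  14  20  17  23  19  13  12  33  80 132]
 [158 150 117  69  30  17  19  16  16  16  18  30 
[... 2591 characters left out ...]
157]
 [155 154 155 155 152 143 126  99  66  48  39  44  43  47  55  62  66  67  65  65  62  59  51  47  43  41  43  40  42  42  50  80 121 149]
 [156 158 154 138 105  68  49  45  43  42  40  43  54  60  66  67  65  67  67  64  63  60  51  43  40  38  43  46  43  44  59 100 142 155]
 [158 159 150 126  81  49  44  44  44  43  41  46  52  54  54  53  53  55  54  52  54  55  55  52  41  41  46  45  46  46  49  86 133 154]
 [158 157 153 132  93  54  40  44  47  47  46  43  48  48  50  52  55  55  54  52  54  49  49  44  47  46  48  43  41  39  53  93 133 150]
 [145 143 144 141 129  97  63  41  36  42  41  43  42  43  44  47  48  46  45  45  43  41  41  42  41  38  37  37  39  62  99 130 142 144]]
```

```bash
python3 - <<'E'
from bench import r
for k in range(12): r.get_image("top")
s=r.get_state();print(s["time_s"],s["ee_pos"],s["ft_force"],s["finger_gap"],s["finger_force"])
E
python3 lev.py|tail -1
```

```text
14.5833 [ 494.28024786 -147.0762274   151.39236009] [-7.37124893 35.04831671 11.694537  ] 18.223321707072646 46.00067453691736
TIP [ 574.04119876 -159.04290426  167.        ] -0.07397455328915577 79.0574104834916
```

Nothing drifts: the lever is at its stop, the groove is level with the ring, and the post is held. Handing in.

```bash
python3 -c "
from bench import r
print(r.job_done())"
```

```text
the job is handed in; nothing more can be done
None
```

The flat-topped post is in the grey clamp stand, with its groove level with the ring's top and the lever turned clockwise to what measured as its stop; I handed in at about 14.6 s, still gripping the post and pressing the lever with about 36 N of side force at the wrist.

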